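Hold the belt tensioner open

ROBOT

A 6-joint arm with a two-finger parallel gripper is mounted at the origin on a cart in front of the work surface, level with it; the furniture and walls round the work are solid. World frame = base frame: x ahead of the robot, y to its left, z up, the work surface at z = 0. Lengths are in m, angles in rad, forces in N, time in s.
With the tool pointing down it reaches from about 0.35 to 0.925 m from the base axis. Payload 6.4 kg.
Tool frame: the origin (TCP) lies at the very end of the fingers, on their centre line; the grasp point (between the pads) lies 19 mm behind it; z points along the fingers, y is the direction in which the jaws open and shut (so a half turn about z gives the same grasp; the last joint's range is limited). The gripper opens to 94 mm and grips with 3 to 60 N. Pads are 16 mm wide; open, the fingers measure 119 mm over their backs; the gripper's body (75 mm by 177 mm) begins 78 mm behind the grasp point.
Start: joints at [0.978, 0.245, 1.558, -0, 1.339, -0.174], TCP at [0.264, 0.594, 0.205] pointing down, gripper open.
Joint ranges: [-3.13, 3.13], [-1.02, 2.26], [0.13, 2.54], [-0.95, 4.09], [0.21, 2.88], [-2.74, 2.74]. Speed limits (rad/s): [2.57, 2.57, 3.14, 3.14, 3.14, 3.14].

INTERFACE

Orientations are given as a unit quaternion [x, y, z, w].
In Python, from rig import r, fingers, kin, imaging, ticket gives the robot as it stands. Calls block until the motion is done:
- r.goto(position, orientation): joint-space move of the TCP to a pose.
- r.move_l(position, ori=None, vel=0.15): straight line of the TCP; ori=None keeps the orientation; vel is the mean speed in m/s.
- r.goto_joints(angles): joint-space move.
- fingers.grip(opening): finger opening in m; the grip force is fixed at half the most; returns when the fingers have stopped.
- r.dwell(seconds).
- kin.ik(position, orientation): joint angles nearest the present ones, or None.
- r.get_obs(): the state.
- imaging.read_camera(name): name is "side" or "top"; returns the picture (420x560x3 uint8, blue, green, red); there is no depth.
- imaging.camera_params(name): a dict with "intrinsics" (3x3 intrinsics, pixels), "R" (3x3) and "t" (3): a world point X has camera coordinates R X + t. Camera axes: x right, y down, z forward; pixel columns grow to the right and rows downward; lengths in m; the calibration is good to about 2 mm. A picture is of the moment at which its call begins. camera_params takes no time and is no camera call.
A pose or a line that the arm cannot do raises r.PlanningError and nothing moves.
- ticket.finish_job(): hands the job in, once; it reports no verdict.
The state is a dict: "t": time; "joint_positions": joint angles; "dq": joint speeds; "joint_torque": joint torques, N m; "tcp_pos": TCP position; "tcp_rot": TCP orientation; "contact_force": force on the tool from outside, world axes, zero at the start; "wrist_torque": the same for the moment, N m; "gripper_width": finger opening in m.
Only numpy, scipy, OpenCV 4.12 (cv2) and the standard library are available. Lean on these libraries where they do the work, as an engineer would, in place of code of your own. Each camera call takes 0.05 s, during which the arm holds its last target. There are 200 camera calls.

TASK

I want to slip a new belt onto this drive: lift the loose grey cover off the belt tensioner and stand it upright, open side down, on bare table beside the unit. Then swing the sprung idler arm back against its spring all the way to its stop post, and finish while still holding it there with the gripper: do not let it go. Leave the other things on the table where they are.

Things in the scene. Friction and masses are not known exactly. Their poses are not given: they have to be found in the camera images.
- tensioner: Belt tensioner unit, fixed to the table: aluminium plate 12 mm thick, x -85 to +95 mm, y -70 to +100 mm, carrying the pivot and sprung arm (under the cover) and, outside the cover on its +y side, the stop post and a low grooved drive pulley (36 mm diameter, top 38 mm above the table, at x -55, y +72 mm). Origin on the table surface; z up; its yaw is within 1 rad of 0.
- stop_post (a point): Top centre of the steel stop post that ends the arm's swing: 10 mm diameter, top 36 mm above the table, at x -19, y +44 mm in the tensioner's frame.
- tensioner_pivot (a point): Point on the vertical hinge axis of the idler arm, at (-45, 0, 48) mm in the tensioner's frame, 9 mm above the top of the arm's hub (top 39 mm above the table).
- idler_arm (a joint): Angle of the idler arm about the vertical hinge axis, rad: 0 = at rest (the arm points along the tensioner's +x from the pivot), growing counter-clockwise seen from above (roller moves towards the tensioner's +y), 0.80 = against the stop post. A spring pulls it back to 0: about 0.25 N m at rest and 0.55 N m at the stop, so 3 to 6.5 N at the roller; let go, it snaps back.
- idler_roller (a point): Point on the axis of the black upright roller at the end of the idler arm, 85 mm from the hinge axis, at the roller's mid height, 48 mm above the table. Roller: 24 mm diameter (27 mm at its flanges), 34 to 62 mm above the table; it does not spin. The arm is a flat bar 14 mm wide, 25 to 33 mm above the table. The point's x points from hinge to roller.
- cover: Loose grey box-shaped cover with vent slots, open below, 150 (x) x 66 (y) x 58 mm high plus a grip fin on top, walls 4 mm, 0.2 kg (give or take a third). Stands on the plate over pivot, arm and roller, parallel to the plate's x within a few degrees. Origin at the centre of its lower rim, z up; 12 mm above the table when on the plate.
- cover_grip (a point): Point in the cover's grip fin, on its middle plane, 76 mm above the lower rim. The fin is 52 mm long along the cover's x, 14 mm thick along its y and 28 mm tall (58 to 86 mm above the lower rim): pinch it across its y. There is always bare table to set the cover on round x = 0.53, y = -0.29 m (to the right of the unit): 165 mm along x by 80 mm along y.
- tape: Roll of brown tape lying flat, 98 mm across, 25 mm high. Bystander, to be left where it is. Origin at the centre of its underside.
- jar: White-capped sample jar, 56 mm diameter, 87 mm high. Bystander, to be left where it is. Origin at the centre of its underside.
- spice: Spice jar with black cap, 41 mm diameter, 105 mm high. Bystander, to be left where it is. Origin at the centre of its underside.
- scoop: Steel scoop lying flat, 200 x 60 x 34 mm, long along its x. Bystander, to be left where it is. Origin at the centre of its underside.
- weight: Knobbed check weight, 30 mm diameter, 34 mm high. Bystander, to be left where it is. Origin at the centre of its underside.
- marker: White marker with black cap lying flat, 127 mm long along its y, 18 mm thick. Bystander, to be left where it is. Origin at the centre of its underside.

How it is judged:
On the way, in this order (a step that is already met when the one before it is completed fails the run):
1. the cover stands upright on the table, off the unit and released (height (world z) of cover between -0.01 and 0.006 m and angle between cover's own z axis and vertical below 0.1 rad and contact force between cover and the fingers below 0.1 N and contact force between cover and tensioner below 0.1 N), for 0.2 s.
2. the idler arm reaches its stop (value of joint idler_arm above 0.74 rad), for 0.2 s.
At the end, for the whole second after the job is handed in: The idler arm is held at its stop (within 0.06 rad) by the fingers, which press on the unit with more than 1.5 N; the cover stands upright (within 0.1 rad) on the table itself, touching neither the fingers nor the unit (all of step 1 and value of joint idler_arm above 0.74 rad and contact force between the fingers and tensioner above 1.5 N); the arm keeps its last pose, push and grip.
It fails at once if a bystander (tape, jar, spice jar, scoop, weight or marker) is pushed more than 30 mm from its place (distance of any of tape, jar, spice, scoop, weight, marker from where it was at the start of the episode above 0.03 m).
It also fails if it takes over 48 s, if anything falls off the work surface, if the arm or the gripper's body presses on something with over 40 N, if the wrist force passes 120 N, or if a joint passes its speed limit or range.

## Working session

There is one attempt and no reset: what is moved stays moved. The work goes in short steps, each a Python script; the robot and the scene stay as the last script left them, time stands still between calls to the robot, and variables do not carry over. Pictures are saved under pics/ and viewed, about 8 in all and at most 12, crops included, and the job is handed in when it is done.

```bash
mkdir -p pics; ls; python3 - <<'E'
from rig import r, fingers, kin, imaging, ticket
import cv2
for n in ("top","side"):
    cv2.imwrite(f"pics/{n}0.png",imaging.read_camera(n)); p=imaging.camera_params(n); print(n,p)
o=r.get_obs(); print(o)
E
```

```text
pics
top {'intrinsics': array([[392.68498958,   0.        , 278.82691319],
       [  0.        , 392.68498958, 204.14052617],
       [  0.        ,   0.        ,   1.        ]]), 'R': array([[-0.0061892 , -0.99980405, -0.01880295],
       [-0.99757537,  0.00747666, -0.06919157],
       [ 0.06931859,  0.01832911, -0.99742618]]), 't': array([0.03490319, 0.57933986, 0.93741704])}
side {'intrinsics': array([[444.7891862 ,   0.        , 276.77389848],
       [  0.        , 444.7891862 , 207.77832803],
       [  0.        ,   0.        ,   1.        ]]), 'R': array([[ 0.99861681,  0.0464803 ,  0.02457722],
       [ 0.0437561 , -0.47549977, -0.87862698],
       [-0.02915239,  0.87848708, -0.47687586]]), 't': array([-0.58915266,  0.03250505,  1.06876946])}
{'t': 0.1, 'joint_positions': array([ 9.77875286e-01,  2.45726821e-01,  1.55884831e+00, -1.24098532e-05,
        1.33864455e+00, -1.74080859e-01]), 'dq': array([-0.00059474, -0.00279009, -0.00096031, -0.00099409, -0.00243103,
       -0.00010628]), 'joint_torque': array([-5.53262198e-04, -4.16914809e+01, -3.15524161e+01,  6.85923966e-02,
        3.10033606e-02, -7.78923823e-05]), 'tcp_pos': array([0.26405379, 0.59339295, 0.20449021]), 'tcp_rot': array([ 2.07891226e-01,  9.78151612e-01, -7.56679115e-04, -2.98793080e-04]), 'contact_force': array([ 0.0145392 , -0.91273247, -0.17842958]), 'wrist_torque': array([ 0.04530989, -0.00103095,  0.00234951]), 'gripper_width': 0.09411062897060048}
```

View pics/top0.png

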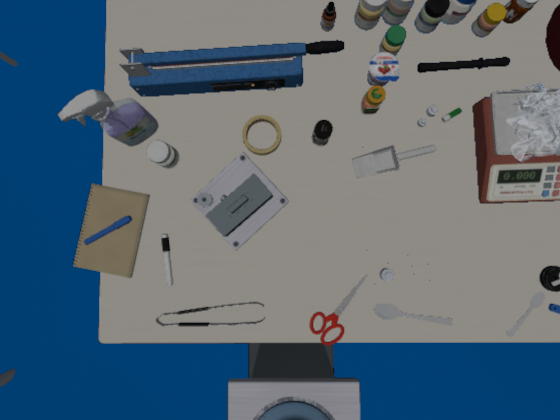

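View pics/side0.png

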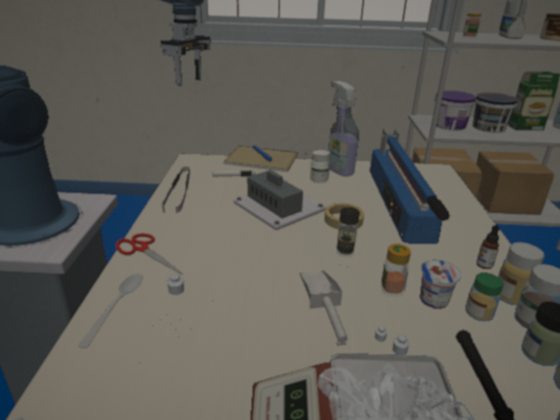

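The top view shows the unit centred near (240,200), rotated. The cover is at (240,205), its fin near (238,204), and the drive pulley at (204,199). Tape is at (262,134), the sample jar at (162,153), the marker at (167,260), the spice jar at about (323,130) and the scoop at (393,160). I'll enlarge the unit.

```bash
python3 - <<'E'
import cv2
a=cv2.imread("pics/top0.png")[145:255,185:295]; cv2.imwrite("pics/c1.png",cv2.convertScaleAbs(cv2.resize(a,None,fx=5.4,fy=5.4,interpolation=cv2.INTER_CUBIC),alpha=1.3))
E
```

```text
(no output)
```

View pics/c1.png

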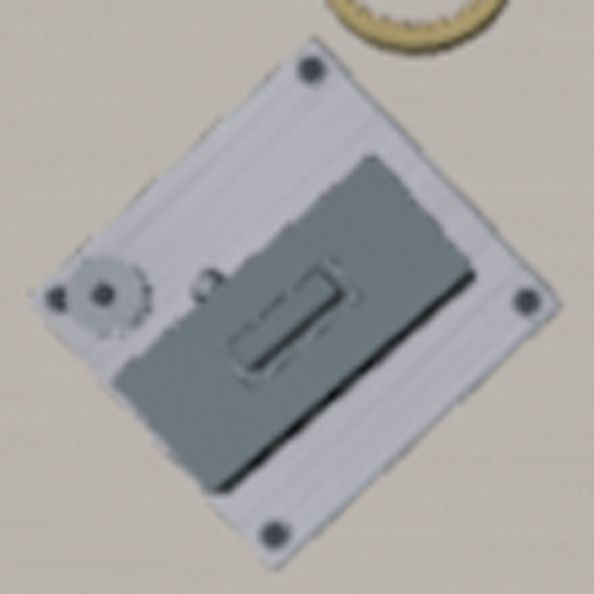

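The crop shows plate corners at (315,38), (562,302), (275,570) and (33,297), the pulley at (103,294) and the post at (209,286). The cover's top corners are at (373,155), (475,272), (218,490) and (112,380). I'll fit the poses by least squares.

```bash
cat > h.py <<'E'
from rig import r, fingers, kin, imaging, ticket
import numpy as np, cv2
from scipy.optimize import least_squares
from scipy.spatial.transform import Rotation as Ro
def proj(n,X):
    p=imaging.camera_params(n); c=(p["R"]@np.atleast_2d(X).T).T+p["t"]; u=(p["intrinsics"]@c.T).T; return u[:,:2]/u[:,2:]
def unproj(n,uv,z):
    p=imaging.camera_params(n); d=p["R"].T@np.linalg.inv(p["intrinsics"])@[*uv,1]; c=-p["R"].T@p["t"]; return c+d*(z-c[2])/d[2]
def place(q,P):
    P=np.atleast_2d(P).astype(float); c,s=np.cos(q[2]),np.sin(q[2])
    return np.c_[q[0]+c*P[:,0]-s*P[:,1], q[1]+s*P[:,0]+c*P[:,1], P[:,2]]
def fit(n,P,uv,q0):
    f=least_squares(lambda q:(proj(n,place(q,P))-uv).ravel(),q0,x_scale=[.1,.1,1],loss="soft_l1"); return f.x,f.fun.reshape(-1,2)
def down(yaw):  # tool down, jaw (tool y) axis at world angle yaw
    y=np.array([np.cos(yaw),np.sin(yaw),0]); z=np.array([0,0,-1.]); x=np.cross(y,z)
    return Ro.from_matrix(np.c_[x,y,z]).as_quat()
def S(tag):
    o=r.get_obs(); print(tag,"t%.2f"%o["t"],"tcp",o["tcp_pos"].round(4),"F",o["contact_force"].round(2),"w %.4f"%o["gripper_width"],flush=True); return o
E
python3 - <<'E'
from h import *
off=lambda a:np.array(a,float)/5.4+[185,145]-0.4
P=np.array([[95,100,12],[95,-70,12],[-85,-70,12],[-85,100,12],[-55,72,38]])/1e3
q,res=fit("top",P,off([[315,38],[562,302],[275,570],[33,297],[103,294]]),[.52,.1,-.75]); print("unit",q,"\n",res.round(2))
h=70
P=np.array([[75,33,h],[75,-33,h],[-75,-33,h],[-75,33,h]])/1e3
c,res=fit("top",P,off([[373,155],[475,272],[218,490],[112,380]]),[.52,.1,-.75]); print("cover",c,"\n",res.round(2))
print("cover in unit", Ro.from_euler('z',-q[2]).apply([*(c[:2]-q[:2]),0]), c[2]-q[2])
for n,uv,z in [("tape",(262,134),.02),("jar",(160,147),.087),("marker",(167,260),.01),("spice",(323,129),.105),("scoop",(375,163),.02)]: print(n,unproj("top",uv,z).round(3))
print("spare area px",proj("top",[[.53,-.29,0],[.6125,-.25,0],[.4475,-.33,0]]).round(0))
pv=place(q,[-.045,0,.048]); print("pivot",pv,"post",place(q,[-.019,.044,.036]))
print("roller0",place(q,[.04,0,.048]),"rollerStop",place(q,[-.045+.085*np.cos(.8),.085*np.sin(.8),.048]))
E
```

```text
unit [ 0.57610556  0.12208187 -0.83067962] 
 [[ 0.09 -0.9 ]
 [ 0.84  0.16]
 [ 0.03  0.43]
 [-1.34  0.18]
 [ 0.03 -0.08]]
cover [ 0.57560931  0.1221065  -0.86177544] 
 [[ 0.63 -0.42]
 [ 0.3  -0.81]
 [-1.25  1.4 ]
 [-0.04  0.18]]
cover in unit [-0.00035284 -0.00034981  0.        ] -0.031095817877983656
tape [0.754 0.071 0.02 ]
jar [0.709 0.303 0.087]
marker [0.445 0.307 0.01 ]
spice [ 0.742 -0.071  0.105]
scoop [ 0.679 -0.205  0.02 ]
spare area px [[409. 224.]
 [392. 191.]
 [427. 257.]]
pivot [[0.54575872 0.15530941 0.048     ]] post [[0.5957816  0.16578373 0.036     ]]
roller0 [[0.60308052 0.09254627 0.048     ]] rollerStop [[0.63071872 0.15270205 0.048     ]]
```

```bash
cat >> h.py <<'E'
U=np.array([ 0.57610556,0.12208187,-0.83067962]); C=np.array([0.57560931,0.1221065,-0.86177544])
E
python3 - <<'E'
from h import *
for s in (1,-1):
    for nm,p,y in [("pick",(*C[:2],.074),C[2]+s*np.pi/2),("place",(.53,-.29,.062),s*np.pi/2),("roll0",(.603,.0925,.038),U[2]+s*np.pi/2),("roll1",(.6307,.1527,.038),U[2]+.8+s*np.pi/2)]:
        j=kin.ik(p,down(y)); print(s,nm,None if j is None else j.round(2))
E
```

```text
1 pick [ 0.02  0.26  1.8  -0.    1.08 -0.69]
1 place [-0.69  0.31  1.77 -0.    1.07 -2.26]
1 roll0 [-0.03  0.35  1.76 -0.    1.03 -0.77]
1 roll1 [ 0.06  0.43  1.65 -0.    1.06 -1.48]
-1 pick [ 0.02  0.26  1.8  -0.    1.08  2.45]
-1 place [-0.69  0.31  1.77 -0.    1.07  0.88]
-1 roll0 [-0.03  0.35  1.76 -0.    1.03  2.37]
-1 roll1 [ 0.06  0.43  1.65 -0.    1.06  1.66]
```

```bash
python3 - <<'E'
from h import *
q=down(C[2]+np.pi/2)
r.goto([*C[:2],.19],q); S("above")
fingers.grip(.05)
r.move_l([*C[:2],.075],vel=.08); S("down")
fingers.grip(0.0); S("gripped")
r.move_l([*C[:2],.11],vel=.05); o=S("lift35")
r.move_l([*C[:2],.235],vel=.15); S("lifted")
a=cv2.resize(imaging.read_camera("side")[60:240,180:420],None,fx=2.5,fy=2.5); cv2.imwrite("pics/lift.png",cv2.convertScaleAbs(a,alpha=1.5))
E
```

```text
above t2.13 tcp [0.5755 0.1229 0.19  ] F [-0.46 -0.16 -0.06] w 0.0943
down t4.55 tcp [0.5761 0.1221 0.0756] F [1.12 0.6  0.51] w 0.0498
gripped t5.20 tcp [0.5754 0.1222 0.0748] F [-0.35  0.1  -1.18] w 0.0140
lift35 t6.05 tcp [0.5754 0.1221 0.1097] F [-0.71 -0.39 -1.93] w 0.0135
lifted t7.03 tcp [0.5749 0.1221 0.2336] F [-0.3   0.46 -2.75] w 0.0139
```

View pics/lift.png

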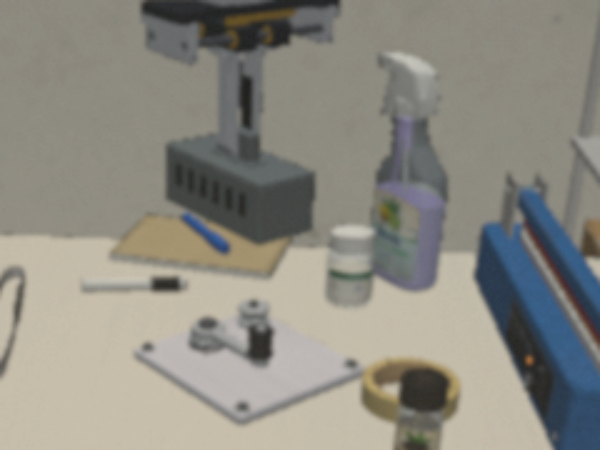

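The crop shows the cover level in the grip at (240,190). The arm's hub is at (205,332), the roller at (261,342) and the pulley at (253,310), all free. The bystanders are unmoved. Next I'll place the cover.

```bash
python3 - <<'E'
from h import *
q=down(np.pi/2)
r.move_l([.53,-.29,.235],q,vel=.2); S("over")
r.move_l([.53,-.29,.075],vel=.12); S("near")
z=.066
while z>.0595:
    r.move_l([.53,-.29,z],vel=.03); o=S("dn")
    if o["contact_force"][2]>1.0: break
    z-=.0015
fingers.grip(.06); S("open")
r.move_l([.53,-.29,.19],vel=.12); S("up")
a=imaging.read_camera("top"); cv2.imwrite("pics/top1.png",a)
cv2.imwrite("pics/c2.png",cv2.convertScaleAbs(cv2.resize(a[120:280,180:440],None,fx=3,fy=3,interpolation=cv2.INTER_CUBIC),alpha=1.3))
E
```

```text
over t9.31 tcp [ 0.5301 -0.2895  0.235 ] F [ 0.19 -0.12 -1.47] w 0.0138
near t10.79 tcp [ 0.5306 -0.2904  0.076 ] F [-0.27 -0.41 -2.29] w 0.0137
dn t11.24 tcp [ 0.5298 -0.2899  0.0657] F [ 0.96 -0.34 -2.03] w 0.0139
dn t11.49 tcp [ 0.53   -0.29    0.0645] F [-0.92  0.18 -2.26] w 0.0136
dn t11.74 tcp [ 0.53   -0.29    0.0629] F [ 0.72  0.94 -1.88] w 0.0136
dn t11.99 tcp [ 0.5301 -0.29    0.0628] F [-3.04  1.62  5.54] w 0.0138
open t12.85 tcp [ 0.53   -0.29    0.0615] F [ 0.3  -0.49  0.51] w 0.0601
up t14.07 tcp [ 0.5295 -0.2896  0.1888] F [ 0.09 -0.31  0.28] w 0.0599
```

View pics/c2.png

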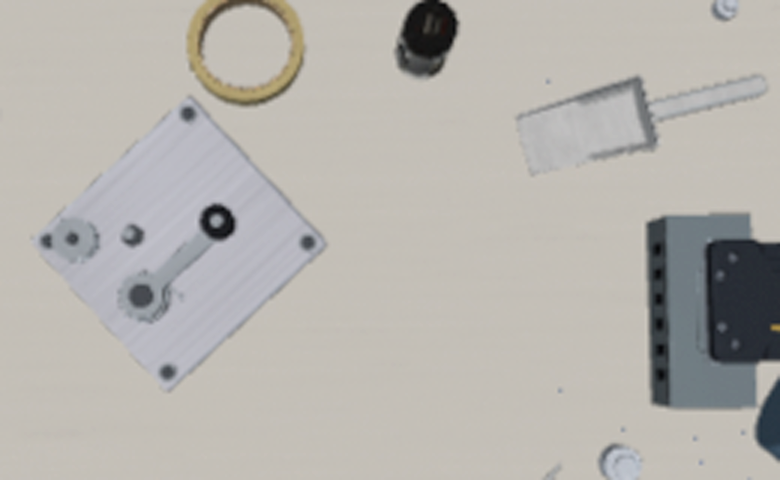

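The cover stands at crop (700,310). The arm is exposed, with hub (141,295), roller top (218,221), post top (131,234) and pulley (71,238). I'll refit the unit from these plus the four screws.

```bash
python3 - <<'E'
from h import *
off=lambda a:np.array(a,float)/3+[180,120]-0.33
P=np.array([[-45,0,39],[40,0,62],[-19,44,36],[-55,72,38],[95,100,12],[95,-70,12],[-85,-70,12],[-85,100,12]])/1e3
uv=off([[141,295],[218,221],[131,234],[71,238],[190,95],[327,243],[168,391],[33,240]])
q,res=fit("top",P,uv,U); print("unit",q,"old",U,"\n",res.round(2))
print("hub",unproj("top",uv[0],.039),"roller",unproj("top",uv[1],.062),"len",np.linalg.norm(unproj("top",uv[0],.039)-unproj("top",uv[1],.062)+[0,0,.023]))
print("pred roller old/new",place(U,[.04,0,.048]),place(q,[.04,0,.048]), "pivot",place(q,[-.045,0,.048]))
E
```

```text
unit [ 0.57597069  0.12186895 -0.83147258] old [ 0.57610556  0.12208187 -0.83067962] 
 [[ 0.19  0.13]
 [-0.12 -0.19]
 [-0.55 -0.23]
 [ 0.46 -0.01]
 [ 0.15 -0.54]
 [ 0.94  0.1 ]
 [-0.06  0.63]
 [-1.2   0.12]]
hub [0.54597156 0.15556892 0.039     ] roller [0.60248379 0.09202342 0.062     ] len 0.08503918788304889
pred roller old/new [[0.60308052 0.09254628 0.048     ]] [[0.60292222 0.09231197 0.048     ]] pivot [[0.54565021 0.15512055 0.048     ]]
```

```bash
cat >> h.py <<'E'
U=np.array([0.57597069,0.12186895,-0.83147258]); PV=place(U,[-.045,0,0])[0]
def arc(th,z,R=.085): 
    a=U[2]+th; return [PV[0]+R*np.cos(a),PV[1]+R*np.sin(a),z],down(a+np.pi/2)
def ang(o): d=o["tcp_pos"]-PV; return np.arctan2(d[1],d[0])-U[2],np.hypot(d[0],d[1])
E
python3 - <<'E'
from h import *
p,q=arc(0,.19)
r.move_l(p,q,vel=.25); S("over")
p,q=arc(0,.038); r.move_l(p,q,vel=.1); S("down")
fingers.grip(0.); S("grip")
for th in np.arange(.1,.75,.1):
    r.move_l(*arc(th,.038),vel=.05); o=S("th%.1f"%th); print(np.round(ang(o),3))
a=imaging.read_camera("side"); 
cv2.imwrite("pics/s2.png",cv2.convertScaleAbs(cv2.resize(a[130:240,200:360],None,fx=4.5,fy=4.5,interpolation=cv2.INTER_CUBIC),alpha=1.5))
E
```

```text
over t15.83 tcp [0.6028 0.0918 0.1899] F [ 0.62 -0.47  0.59] w 0.0598
down t17.50 tcp [0.6035 0.0923 0.0388] F [ 0.51 -0.34 -0.51] w 0.0599
grip t18.16 tcp [0.6033 0.0926 0.0381] F [ 1.92  1.57 -1.76] w 0.0232
th0.1 t18.48 tcp [0.6087 0.098  0.038 ] F [-0.2  -1.48  1.64] w 0.0231
[0.095 0.085]
th0.2 t18.79 tcp [0.6142 0.1045 0.038 ] F [-0.05 -2.83  0.3 ] w 0.0232
[0.195 0.085]
th0.3 t19.11 tcp [0.6189 0.1116 0.038 ] F [ 0.09 -2.98  0.32] w 0.0232
[0.296 0.085]
th0.4 t19.43 tcp [0.623  0.1191 0.038 ] F [ 0.7  -4.01 -0.82] w 0.0235
[0.395 0.085]
th0.5 t19.74 tcp [0.6263 0.127  0.0381] F [ 2.43 -4.67 -1.07] w 0.0231
[0.496 0.085]
th0.6 t20.06 tcp [0.6288 0.1351 0.0381] F [ 3.   -4.68 -2.53] w 0.0231
[0.595 0.086]
th0.7 t20.38 tcp [0.6305 0.1435 0.0381] F [ 3.83 -3.09 -1.81] w 0.0235
[0.695 0.086]
```

View pics/s2.png

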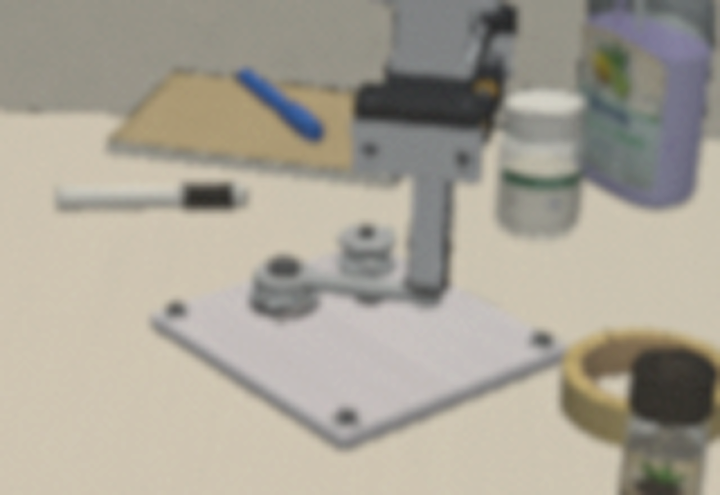

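The arm has swung with the gripper: the hub is at (285,285) and the fingers hold the roller at (430,285), almost at the post at (370,285). I'll press on to the stop until the tangential force jumps.

```bash
python3 - <<'E'
from h import *
def ft(n=6):
    f=[]
    for _ in range(n): r.dwell(.03); f.append(r.get_obs()["contact_force"])
    a=U[2]+ang(r.get_obs())[0]; f=np.mean(f,0); return f@[-np.sin(a),np.cos(a),0],f
for th in [.74,.77,.79,.80,.81,.82,.83,.84,.85]:
    r.move_l(*arc(th,.038),vel=.03); t,f=ft(); print("th%.2f"%th,np.round(ang(r.get_obs()),3),"Ft %.1f"%t,f.round(1),flush=True)
    if t<-16: break
r.dwell(.5); S("hold"); t,f=ft(); print("Ft",t)
for n in("top","side"): cv2.imwrite(f"pics/{n}3.png",imaging.read_camera(n))
a=cv2.imread("pics/top3.png"); b=cv2.imread("pics/side3.png")
A=cv2.resize(a[100:280,140:460],(800,450)); cv2.imwrite("pics/c3.png",cv2.convertScaleAbs(A,alpha=1.3))
cv2.imwrite("pics/c4.png",cv2.convertScaleAbs(cv2.resize(b[120:420,60:410],None,fx=1.9,fy=1.9,interpolation=cv2.INTER_CUBIC),alpha=1.5))
E
```

```text
th0.74 [0.734 0.086] Ft -3.3 [ 4.6 -3.8 -2.4]
th0.77 [0.763 0.086] Ft -3.2 [ 4.2 -3.5 -2.1]
th0.79 [0.783 0.086] Ft -3.3 [ 4.6 -3.6 -2.4]
th0.80 [0.792 0.086] Ft -3.3 [ 4.8 -3.5 -3. ]
th0.81 [0.803 0.086] Ft -3.1 [ 4.8 -3.2 -2.7]
th0.82 [0.813 0.086] Ft -3.5 [ 4.7 -3.6 -2.7]
th0.83 [0.817 0.086] Ft -5.1 [ 4.5 -5.2 -2.5]
th0.84 [0.817 0.086] Ft -8.2 [ 3.9 -8.3 -1.4]
th0.85 [0.819 0.086] Ft -10.0 [  3.5 -10.1  -1.2]
hold t24.99 tcp [0.6312 0.154  0.0381] F [ 4.01 -9.74 -1.65] w 0.0232
Ft -10.101371996554851
```

View pics/c3.png

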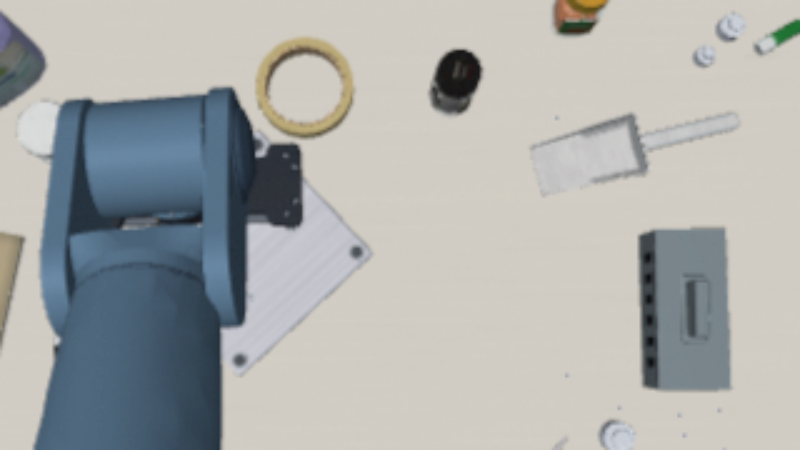

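View pics/c4.png

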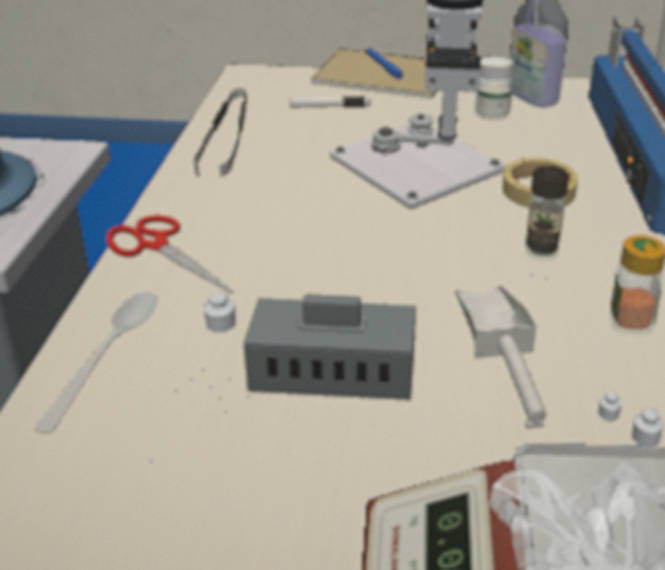

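Top crop: the cover stands square at (685,308), clear of everything. Side crop: the cover is upright at (330,345), and the fingers hold the roller at (448,135) with the arm swung over to the post at (420,125). The bystanders are in place. The measured angle stalled at about 0.817 while the force kept rising to 10 N, so the arm is on its stop.

```bash
python3 -c "
from h import *
ticket.finish_job(); S('end')"
```

```text
the job is handed in; nothing more can be done
the job is handed in; nothing more can be done
```

I set the cover down on the table and swung the idler arm to its stop. I handed the job in at about 25 s of the 48 s, with the gripper still holding the arm there.

- **Cover:** I lifted it off by its fin and stood it upright, open side down, near x = 0.53, y = -0.29 m. The rim touched down at the expected height. The last top and side pictures show it upright, with nothing touching it.
- **Idler arm:** I pinched the roller and swung it round. The angle worked out from the gripper position stopped growing at about 0.82 rad while the push rose from 3 N to 10 N, so the arm is on its stop. The stop is nominally at 0.80 rad, so my reading is about 0.02 rad high, probably from the camera fit or a little slack in the grip.
- **Spring force:** Before the stop I measured a steady tangential force of about 3.3 N. Your figures give about 6 N there, and I did not look into the difference.
- **Bystanders:** The tape, spice jar, scoop and marker look unmoved. The sample jar is partly hidden by the robot in the last top picture but appears in place in the side view. I did not re-measure any of them, and I never singled out which small weight is the bystander one.

The state after hand-in could not be read, because the interface closes then.

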